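# Right the glue bottle on its carry tray and hold the tray level in the air

## Robot

A 7-joint arm with a two-finger parallel gripper is mounted at the origin on the work surface. World frame = base frame: x ahead of the robot, y to its left, z up, the work surface at z = 0. Lengths are in m, angles in rad, forces in N, time in s.
With the tool pointing down it reaches from about 0.35 to 0.9 m from the base axis. Payload 19.9 kg.
Tool frame: the origin (TCP) lies on the centre line of the jaws, within the pads' length; the fingertips stand 11 mm ahead of it and the grasp point (between the pads) lies 8 mm behind it; z points along the fingers, y is the line along which they close (so a half turn about z gives the same grasp; the last joint's range is limited). The gripper opens to 94 mm and grips with 3 to 60 N. Pads are 16 mm wide; open, the fingers measure 119 mm over their backs; the gripper's body (75 mm by 177 mm) begins 78 mm behind the grasp point.
Start: joints at [1.248, 0.417, -0.01, 1.614, 0.005, 1.111, -0.053], TCP at [0.173, -0.601, 0.216] pointing down, gripper open.
Joint ranges: [-2.81, 2.81], [-0.39, 2.02], [-1.27, 1.25], [0.06, 2.57], [-1.19, 4.33], [0.19, 2], [-2.82, 2.82]. Speed limits (rad/s): [1.89, 1.89, 2.39, 2.39, 3.01, 3.01, 3.01].

## Interface

Orientations are given as a unit quaternion [x, y, z, w].
In Python, from workcell import r gives the robot as it stands. The module is installed in compiled form; this text tells all that it offers.
- The arm moves only by the tool move_arm, never from a script. Its argument "deltas" is text: rows parted by semicolons, each of 7 numbers parted by spaces: the shift along the tool's x, y, z in m, then the turn, a rotation vector about the tool's x, y, z in rad, then the finger opening in m, from 0 to 0.094. A call has exactly 8 rows; each row is the pose to reach, as a shift and turn from the pose commanded when the call began, along the tool's axes at that moment; what a row does not reach only later rows make up. A row lasts 1/10 s, in which the tool goes at most 50 mm and 8.59 degrees, less where a joint would pass 70% of its speed; a pose out of reach is approached as far as the arm can. A call with a gripper value outside its range is refused whole. The fingers move at their own pace and stop on an object; the grip force is fixed at half the most. Time passes only in rows, so rows that repeat a pose let the fingers close, or fill a call up. It gives the time, the measured TCP pose, the force, the opening and the grip force at its end, in the units of the state.
- r.get_state(): the state, without advancing time (a new reading comes with each control period).
- r.snapshot(name): name is "scene" or "top" or "wrist"; returns the picture (400x640x3 uint8, red, green, blue); there is no depth.
- r.calibration(name): a dict with "fx", "fy", "cx", "cy" (pixels), "D" ([k1, k2, p1, p2, k3] as OpenCV has them; the pictures are not rectified), "extrinsics" (4x4, takes a point from camera to world coordinates). Camera axes: x right, y down, z forward; pixel columns grow to the right and rows downward; lengths in m; the calibration is good to about 2 mm. A picture is of the moment at which its call begins: read the wrist's pose just before it. calibration takes no time and is no camera call; for the wrist camera it gives the pose at the moment of the call.
- r.job_done(): hands the job in; it is judged then, once.
The state is a dict: "t": time; "joint_pos": joint angles; "dq": joint speeds; "joint_torque": joint torques, N m; "eef_pos": TCP position; "orientation": TCP orientation; "ft_force": force on the tool from outside, world axes, zero at the start; "moment": the same for the moment, N m; "opening": opening from 0.0 (shut) to 1.0 (fully open); "finger_force": force on a finger pad.
Only numpy, scipy, OpenCV 4.12 (cv2) and the standard library are available. Lean on these libraries where they do the work, as an engineer would, in place of code of your own. Each camera call takes 0.05 s, during which the arm holds its last target. There are 200 camera calls.

## Task

The glue bottle has fallen over on the wooden carry tray: stand it up on its base on the tray, let go of it, then take the tray by its handle, lift it about 10 cm off the bench and finish while holding it there, steady and level. The bottle, the jar and the sanding block must all still be on the tray at the end, bottle and jar upright; do not let the jar fall over on the way, and do not disturb the drill, the bar clamp or the tape measure on the bench beside it.

Things in the scene. Friction and masses are not known exactly. Their poses are not given: they have to be found in the camera images.
- tray: Loose wooden carry tray, 450 g. Board 310 mm (x) by 320 mm (y), 8 mm thick, with a lip round the edge 8 mm wide, 4 mm above the board. Origin: centre of the underside (on the bench, z = 0), z up; floor at z = +8 mm. A handle along y stands over the middle (x = 0). The bays beside it (x about -108 and +108 mm) carry the bottle and the jar, either way round.
- tray_handle (a point): Middle of the tray's wooden handle bar, 149 mm above the tray's underside, axes as the tray's. Bar 18 mm wide (tray x), 26 mm high, clear for 230 mm along tray y, nothing close below; posts (40 mm in x, 16 mm in y, up to z = 162 mm of the tray) at tray y = +-125 mm. To be gripped from above across its 18 mm.
- bottle: White rigid glue bottle, 150-240 g, centre of mass 46 mm up. Body 50 x 50 mm square, z 0 to 88 mm; round shoulder to z 98; grey cap (radius 12 mm) to z 112. Origin: centre of base, z along the axis to the cap. Starts lying on a flat side on the tray floor within 0.15 rad of tray y, cap to tray +y, axis 33 mm above the tray's underside; upright, its origin is 8 mm above it.
- jar: Loose clear screw-top jar, 64 mm across and 75 mm high with a steel lid, about 190 g, standing on the tray in the bay that the bottle is not in. Origin: centre of its base, z up.
- block: Loose cork sanding block 44 x 90 x 24 mm, about 50 g, lying on the tray floor under the handle. Origin: centre of its underside.
- drill: Yellow and black cordless drill standing on its battery, 210 mm tall, to the right of the tray. Origin: centre of its foot. Leave alone.
- clamp: Bar clamp lying flat on the bench to the left of the tray, 300 mm long. Origin: under the middle of its bar. Leave alone.
- tape: Grey tape measure, 70 x 34 x 66 mm, standing on the bench to the near right of the tray. Origin: centre of its underside. Leave alone.
Mind the look-alikes: they are no part of the job. Several things have the shape of the bottle; the one meant has the colours described above. There is more than one size of the jar; the one meant has the size given above.

How it is judged:
On the way:
1. the bottle stands upright on the tray, let go, with the tray still on the bench (angle between bottle's own z axis and vertical below 0.1 rad and z of bottle in the frame of tray between 0.003 and 0.014 m and x of bottle in the frame of tray between -0.15 and 0.15 m and y of bottle in the frame of tray between -0.155 and 0.155 m and linear speed of bottle below 0.03 m/s and contact force between bottle and tray above 0.5 N and contact force between bottle and the arm below 0.1 N and contact force between bottle and the fingers below 0.1 N and height (world z) of tray below 0.015 m and angle between tray's own z axis and vertical below 0.05 rad), for 0.3 s.
At the end, for the whole second after the job is handed in: Fingers hold the tray by its handle, underside 60-160 mm above the bench, tilt under 0.12 rad, under 30 mm/s and 0.12 rad/s, touching no tool on the bench; bottle and jar stand on the tray within 0.2 rad of upright, sanding block on the tray (height (world z) of tray between 0.06 and 0.16 m and angle between tray's own z axis and vertical below 0.12 rad and linear speed of tray below 0.03 m/s and angular speed of tray below 0.12 rad/s and contact force between tray and the fingers above 3 N and distance between the grasp point and tray_handle below 0.125 m and contact force between tray and drill below 0.1 N and contact force between tray and clamp below 0.1 N and contact force between tray and tape below 0.1 N and z of bottle in the frame of tray between 0.002 and 0.018 m and x of bottle in the frame of tray between -0.15 and 0.15 m and y of bottle in the frame of tray between -0.155 and 0.155 m and angle between each of bottle, jar's own z axis and vertical below 0.2 rad and z of jar in the frame of tray between 0.002 and 0.018 m and x of jar in the frame of tray between -0.15 and 0.15 m and y of jar in the frame of tray between -0.155 and 0.155 m and z of block in the frame of tray between 0 and 0.04 m and x of block in the frame of tray between -0.15 and 0.15 m and y of block in the frame of tray between -0.155 and 0.155 m); the arm keeps its last pose, push and grip.
It fails at once if the jar falls over (angle between jar's own z axis and vertical above 0.6 rad).
It fails at once if the drill, clamp or tape measure is disturbed (moved by more than 25 mm) (distance of any of drill, clamp, tape from where it was at the start of the episode above 0.025 m).
It also fails if it takes over 61 s, if anything falls off the work surface, if the arm or the gripper's body presses on something with over 40 N, if the wrist force passes 120 N, or if a joint passes its speed limit or range.

## Working session

There is one attempt and no reset: what is moved stays moved. The work goes in short steps, Python scripts to look and compute and a tool call to move; the robot and the scene stay as the last step left them, time stands still between calls to the robot, and variables do not carry over. Pictures are saved under pics/ and viewed, at most 11 in all, crops included, and the job is handed in when it is done.

Besides the shell and the picture viewer there is one more tool, called after "Emit:" as name(argument=value, ...), one argument or row to a line, values as JSON. move_arm: Moves the arm, as the interface text tells. Its arguments: {"type":"object","properties":{"deltas":{"type":"string"}},"required":["deltas"]}

```bash
mkdir -p pics; ls
python3 - <<'E'
from workcell import r
import cv2,numpy as np
s=r.get_state();print(s['t'],s['eef_pos'],s['orientation'],s['opening'])
for n in("scene","top"):
    cv2.imwrite(f'pics/{n}0.png',r.snapshot(n)[:,:,::-1]); c=r.calibration(n); print(n,c['fx'],c['cx'],c['cy'],c['D'],np.round(c['extrinsics'],3).tolist())
E
```

```text
pics
0.0 [ 0.17308719 -0.60018294  0.21585996] [ 9.90159340e-01  1.39943342e-01 -1.31054536e-04 -5.70402799e-04] 1.0004539975393598
scene 393.9917015844538 309.4699312027443 197.01739790452385 [-0.00106374  0.          0.          0.          0.        ] [[0.776, 0.406, -0.484, 1.045], [0.631, -0.509, 0.585, -0.723], [-0.009, -0.759, -0.651, 0.894], [0.0, 0.0, 0.0, 1.0]]
top 463.138885883189 312.3803541424885 195.4352615292424 [-0.00883328  0.          0.          0.          0.        ] [[-0.002, -0.98, 0.197, 0.154], [-1.0, 0.002, -0.001, -0.023], [0.001, -0.197, -0.98, 1.644], [0.0, 0.0, 0.0, 1.0]]
```

View pics/scene0.png

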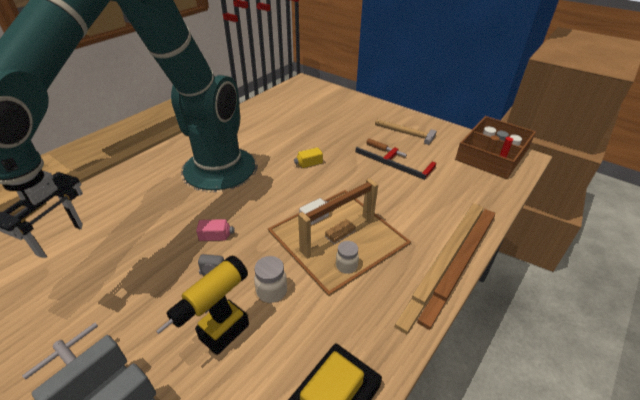

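View pics/top0.png

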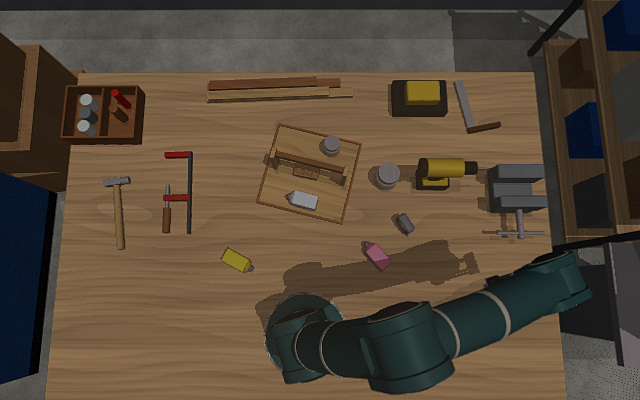

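The scene view shows the tray around (340,240), with the white bottle lying behind the handle at (313,208) and the small jar at (347,257).

Things that could be taken for the bottle, in top-view pixels:
- white, on the tray (304,201): this one matches the description
- yellow (237,260): no
- pink (375,255): no

For the jar, there are two candidates:
- on the tray (331,145): chosen
- larger one beside the tray (387,176): no

Next I measure the tray corners and take a close crop.

```bash
cat > h.py <<'E'
from workcell import r
import cv2,numpy as np
from scipy.spatial.transform import Rotation as R
def ray(c,uv):
    K=np.array([[c['fx'],0,c['cx']],[0,c['fy'],c['cy']],[0,0,1]])
    p=cv2.undistortPoints(np.array(uv,float).reshape(-1,1,2),K,np.array(c['D']))[:,0]
    E=np.array(c['extrinsics']); return E[:3,3],np.c_[p,np.ones(len(p))]@E[:3,:3].T
def plane(c,uv,z):
    o,d=ray(c,uv); return o+d*((z-o[2])/d[:,2])[:,None]
def tri(c1,u1,c2,u2):
    o1,d1=ray(c1,[u1]);o2,d2=ray(c2,[u2]);d1=d1[0];d2=d2[0]
    s=np.linalg.lstsq(np.c_[d1,-d2],o2-o1,rcond=None)[0]
    a,b=o1+s[0]*d1,o2+s[1]*d2; return (a+b)/2,np.linalg.norm(a-b)
E
python3 - <<'E'
from h import *
ct,cs=r.calibration('top'),r.calibration('scene')
I=cv2.imread('pics/top0.png');J=cv2.imread('pics/scene0.png')
def white(I,x0,y0,x1,y1):
    s=cv2.cvtColor(I,cv2.COLOR_BGR2HSV)[y0:y1,x0:x1]; m=((s[...,1]<45)&(s[...,2]>140)).astype(np.uint8)
    n,l,st,ce=cv2.connectedComponentsWithStats(m); i=1+np.argmax(st[1:,4]); 
    q=cv2.minAreaRect(np.argwhere(l==i)[:,::-1].astype(np.float32)+[x0,y0]) if 0 else cv2.minAreaRect((np.argwhere(l==i)[:,::-1]+[x0,y0]).astype(np.float32))
    return ce[i]+[x0,y0],st[i,4],q
for nm,a in(('top',white(I,270,180,340,220)),('scene',white(J,290,190,340,225))): print(nm,a)
q=white(I,270,180,340,220)[2]; print('bottle top-face rect',plane(ct,cv2.boxPoints(q),.058).round(3).tolist())
C=plane(ct,[(278,124),(361,143),(342,223),(258,203)],.012); print(C.round(3).tolist(),C.mean(0))
print([np.linalg.norm(C[i]-C[i-1]).round(3) for i in range(4)])
a=cv2.resize(I[110:240,240:400],None,fx=4.9,fy=4.5,interpolation=cv2.INTER_CUBIC); cv2.imwrite('pics/crop1.png',a)
E
```

```text
top (array([305.48255814, 200.81976744]), np.int32(172), ((304.29412841796875, 199.3235321044922), (23.040882110595703, 12.12678050994873), 14.03624439239502))
scene (array([311.60759494, 205.51898734]), np.int32(158), ((311.5000305175781, 205.50003051757812), (6.708203315734863, 25.491172790527344), 63.43495178222656))
bottle top-face rect [[0.448, 0.048, 0.058], [0.49, 0.038, 0.058], [0.47, -0.04, 0.058], [0.428, -0.03, 0.058]]
[[0.753, 0.102, 0.012], [0.678, -0.204, 0.012], [0.382, -0.129, 0.012], [0.455, 0.17, 0.012]] [ 0.56699133 -0.01505825  0.012     ]
[np.float64(0.305), np.float64(0.315), np.float64(0.306), np.float64(0.309)]
```

View pics/crop1.png

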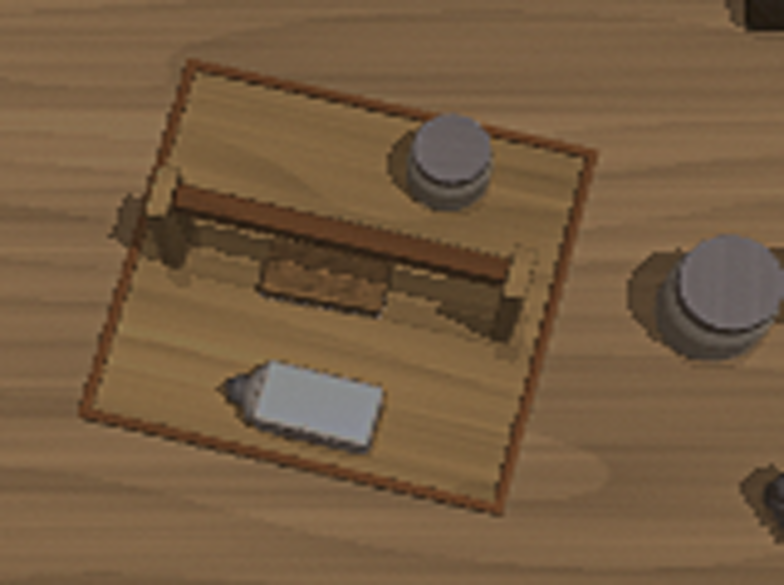

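The crop shows the white bottle with its grey cap pointing left, towards tray +y, with the cap at crop (235,388). The choice is right. Next I plan the viewing pose over the bottle.

```bash
cat >> h.py <<'E'
TY=-0.235; T0=np.array([.567,-.015,0.])
def tool(tilt=0,yaw=TY):  # tool x=tray y, y=tray x, z down; tilt about tool y (deg)
    x=np.array([-np.sin(yaw),np.cos(yaw),0]);y=np.array([np.cos(yaw),np.sin(yaw),0])
    return R.from_matrix(np.c_[x,y,[0,0,-1]])*R.from_rotvec([0,np.deg2rad(tilt),0])
def go(p,Q,grasp=False,cmd=None):
    """shift, turn in tool axes from the current pose (or cmd=(pos,R)); grasp: p is for the grasp point"""
    s=r.get_state(); p0,Q0=cmd or (np.array(s['eef_pos']),R.from_quat(s['orientation']))
    p=np.array(p,float)+(Q.apply([0,0,.008]) if grasp else 0)
    d=Q0.inv().apply(p-p0); w=(Q0.inv()*Q).as_rotvec()
    print('d',d.round(4),'w',w.round(4),'-> tcp',p.round(4)); return p,Q
def st():
    s=r.get_state(); print('t',round(s['t'],2),'pos',np.round(s['eef_pos'],4),'z',R.from_quat(s['orientation']).as_matrix()[:,2].round(3),'q',np.round(s['joint_pos'],2),'F',np.round(s['ft_force'],1),'op',round(s['opening'],3),'ff',s['finger_force'])
E
python3 - <<'E'
from h import *
go([.45,-.0,.30],tool())
c=r.calibration('wrist');E=np.array(c['extrinsics']);s=r.get_state();Q=R.from_quat(s['orientation'])
print(c['fx'],Q.inv().apply(E[:3,3]-s['eef_pos']),(Q.inv()*R.from_matrix(E[:3,:3])).as_matrix().round(2))
E
```

```text
d [ 0.4324 -0.5001 -0.0836] w [-1.000e-03 -5.000e-04 -1.055e+00] -> tcp [0.45 0.   0.3 ]
298.2649174036376 [ 0.07041249  0.00025234 -0.16807421] [[-0.   -0.97 -0.24]
 [ 1.   -0.   -0.  ]
 [ 0.   -0.24  0.97]]
```

Emit:
move_arm(
  deltas="0.02 -0.025 -0.03 0 0 -0.07 0.094; 0.05 -0.06 -0.06 0 0 -0.14 0.094; 0.08 -0.095 -0.08 0 0 -0.21 0.094; 0.11 -0.13 -0.084 0 0 -0.28 0.094; 0.14 -0.165 -0.084 0 0 -0.35 0.094; 0.17 -0.2 -0.084 0 0 -0.42 0.094; 0.2 -0.235 -0.084 0 0 -0.49 0.094; 0.23 -0.265 -0.084 0 0 -0.56 0.094",
)

```text
t: 0.9
eef_pos: [0.321, -0.2801, 0.3004]
orientation: [0.912, 0.41, -0.0, 0.0]
ft_force: [0.9, -0.8, 0.0]
opening: 1.002
finger_force: 0.0
```

Run:
```python
from h import *
st();go([.45,-.0,.30],tool())
```

```text
t 0.9 pos [ 0.321  -0.2801  0.3004] z [-0. -0. -1.] q [ 0.95 -0.02 -0.3   1.95 -0.01  1.21 -0.07] F [ 0.9 -0.8  0. ] op 1.002 ff 0.0
d [ 0.295  -0.0897  0.0003] w [-1.000e-04  4.000e-04 -4.919e-01] -> tcp [0.45 0.   0.3 ]
```

Emit:
move_arm(
  deltas="0.037 -0.011 0 0 0 -0.07 0.094; 0.074 -0.022 0 0 0 -0.14 0.094; 0.111 -0.033 0 0 0 -0.21 0.094; 0.148 -0.045 0 0 0 -0.28 0.094; 0.19 -0.057 0 0 0 -0.35 0.094; 0.23 -0.07 0 0 0 -0.42 0.094; 0.27 -0.082 0 0 0 -0.49 0.094; 0.295 -0.09 0 0 0 -0.492 0.094",
)

```text
t: 1.7
eef_pos: [0.4509, 0.0005, 0.3005]
orientation: [0.785, 0.62, 0.0, -0.0]
ft_force: [-0.1, -0.9, 0.7]
opening: 0.996
finger_force: 0.0
```

Run:
```python
from h import *
st()
cv2.imwrite('pics/w1.png',r.snapshot('wrist')[:,:,::-1]); np.save('w1.npy',r.calibration('wrist'),allow_pickle=True)
```

```text
t 1.7 pos [0.4509 0.0005 0.3005] z [ 0.  0. -1.] q [ 0.59  0.05 -0.68  1.9   0.03  1.21 -0.33] F [-0.1 -0.9  0.7] op 0.996 ff 0.0
```

View pics/w1.png

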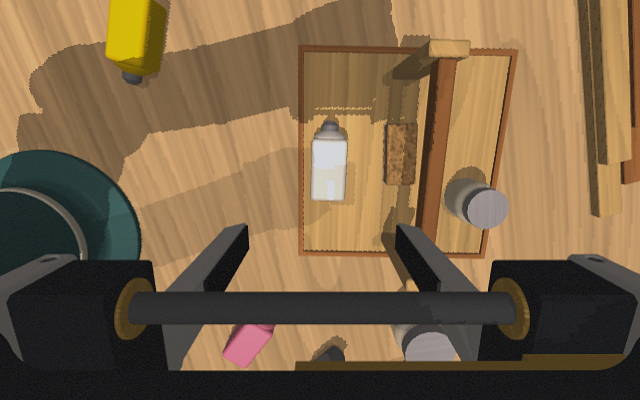

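The wrist view shows the tray with corners near (300,46), (518,50), (487,258) and (300,254). The bottle's top face spans (311–347, 139–200) with the cap up, towards tray +y. The handle bar is at about (438,150) and the jar lid at (487,208).

Run:
```python
from h import *
c=np.load('w1.npy',allow_pickle=True).item();ct=r.calibration('top')
C=plane(c,[(300,46),(518,50),(487,258),(300,254)],.012);print('tray',C.round(3).tolist(),C.mean(0).round(4),[np.linalg.norm(C[i]-C[i-1]).round(3) for i in range(4)])
d=(C[0]-C[3]+C[1]-C[2]);print('yaw from y',-np.arctan2(d[0],d[1]));d=(C[1]-C[0]+C[2]-C[3]);print('yaw from x',np.arctan2(d[1],d[0]))
I=cv2.imread('pics/w1.png');s=cv2.cvtColor(I,cv2.COLOR_BGR2HSV)[125:215,300:360]
m=((s[...,1]<45)&(s[...,2]>185)).astype(np.uint8);n,l,S,ce=cv2.connectedComponentsWithStats(m);i=1+np.argmax(S[1:,4])
q=cv2.minAreaRect((np.argwhere(l==i)[:,::-1]+[300,125]).astype(np.float32));b=cv2.boxPoints(q);print(q,S[i])
B=plane(c,b,.058);print('face',B.round(3).tolist(),B.mean(0).round(4),[np.linalg.norm(B[k]-B[k-1]).round(3) for k in range(4)])
# corners seen in crop1 (4.9x,4.5x) against wrist: near-base corners of the top face
for cr,w in(((383,385),(346.5,199)),((370,447),(311.5,198.5))): print('tri',tri(ct,(240+cr[0]/4.9,110+cr[1]/4.5),c,w))
P=plane(c,[(438,46),(449,49)],.149);print('post?',P.round(3).tolist())
# handle bar middle: crop bar ends & wrist bar ends
for cr,w in(((180,197),(441,58)),((508,267),(431,233))): print('bar',tri(ct,(240+cr[0]/4.9,110+cr[1]/4.5),c,w))
print('jar lid',plane(c,[(487,208)],.083), plane(ct,[(240+452/4.9,110+149/4.5)],.083))
```

```text
tray [[0.463, 0.181, 0.012], [0.76, 0.105, 0.012], [0.686, -0.204, 0.012], [0.385, -0.124, 0.012]] [ 0.5734 -0.0105  0.012 ] [np.float64(0.315), np.float64(0.307), np.float64(0.318), np.float64(0.311)]
yaw from y -0.24369810616342039
yaw from x -0.2530592493017046
((329.0, 169.5), (59.0, 34.0), 90.0) [  12   15   35   60 1914]
face [[0.45, 0.053, 0.058], [0.495, 0.043, 0.058], [0.478, -0.038, 0.058], [0.431, -0.027, 0.058]] [0.4635 0.0077 0.058 ] [np.float64(0.082), np.float64(0.046), np.float64(0.082), np.float64(0.048)]
tri (array([ 0.47860904, -0.04533579,  0.02958636]), np.float64(0.0012836425120425858))
tri (array([ 0.42812029, -0.0344338 ,  0.02631345]), np.float64(0.0025477937096899305))
post? [[0.596, 0.117, 0.149], [0.606, 0.112, 0.149]]
bar (array([0.58889924, 0.09784351, 0.17331635]), np.float64(0.009954860143641777))
bar (array([ 0.58999062, -0.13776844,  0.01172888]), np.float64(0.0219240530401523))
jar lid [[ 0.65910248 -0.08742741  0.083     ]] [[ 0.65543604 -0.09467769  0.083     ]]
```

```bash
cat >> h.py <<'E'
TY=-0.243; T0=np.array([.572,-.011,0.])
def tray(x,y,z): return T0+R.from_euler('z',TY).apply([x,y,z])
E
python3 - <<'E'
from h import *
Y=np.array([.233,.972,0]);X=np.array([.972,-.233,0])
g=np.array([.4635,.0077,0])+Y*.007-X*.005
for z in(.15,.04): go(g+[0,0,z],tool(-28,-.235),True)
E
```

```text
d [0.0101 0.0053 0.1576] w [ 0.0008 -0.4901  0.0026] -> tcp [0.4594 0.012  0.1429]
d [0.0099 0.0053 0.2676] w [ 0.0008 -0.4901  0.0026] -> tcp [0.4594 0.012  0.0329]
```

Emit:
move_arm(
  deltas="0 0 0 0 -0.1 0 0.094; 0 0 0.01 0 -0.22 0 0.094; 0.003 0.002 0.035 0 -0.34 0 0.094; 0.006 0.003 0.07 0 -0.44 0 0.094; 0.01 0.005 0.105 0 -0.49 0 0.094; 0.01 0.005 0.14 0 -0.49 0 0.094; 0.01 0.005 0.158 0 -0.49 0 0.094; 0.01 0.005 0.158 0 -0.49 0 0.094",
)

```text
t: 2.55
eef_pos: [0.4567, 0.0058, 0.141]
orientation: [0.762, 0.6, -0.192, 0.149]
ft_force: [-0.1, -1.5, 1.2]
opening: 1.0
finger_force: 0.0
```

Run:
```python
from h import *
st()
cv2.imwrite('pics/w2.png',r.snapshot('wrist')[:,:,::-1]); np.save('w2.npy',r.calibration('wrist'),allow_pickle=True)
```

```text
t 2.55 pos [0.4567 0.0058 0.141 ] z [-0.114 -0.457 -0.882] q [ 0.21  0.46 -0.7   1.96  0.68  1.28 -1.08] F [-0.1 -1.5  1.2] op 1.0 ff 0.0
```

View pics/w2.png

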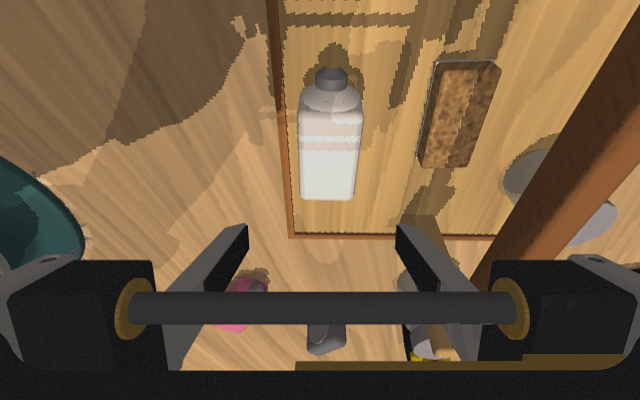

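The wrist view shows the bottle at (330,140), with its base-edge corners at about (301,199) and (357,201). The handle bar is clear to the right.

Run:
```python
from h import *
a=np.load('w1.npy',allow_pickle=True).item();b=np.load('w2.npy',allow_pickle=True).item()
for u,v in(((311.5,199),(301,199.5)),((346.5,199.5),(357,200.5)),((330,122),(331,70)),((438,233),(495,262))): print(tri(a,u,b,v))
print(plane(b,[(301,199.5),(357,200.5)],.058))
print('tray left-bottom corner',plane(b,[(291,237)],.012), tri(a,(300,254),b,(291,237)))
P=plane(b,[(480,285),(600,75),(520,285),(640,104)],.149); print('bar edges',P.round(3).tolist())
```

```text
(array([ 0.43069967, -0.02544735,  0.06329434]), np.float64(0.00037944134191241386))
(array([ 0.47846735, -0.03716692,  0.0645341 ]), np.float64(0.0007732562576891151))
(array([0.47977078, 0.07055766, 0.04483063]), np.float64(2.1918637088538655e-07))
(array([ 0.58345746, -0.09682521,  0.10607357]), np.float64(0.0016739451550343766))
[[ 0.42924289 -0.03010034  0.058     ]
 [ 0.47843855 -0.04334057  0.058     ]]
tray left-bottom corner [[ 0.38465222 -0.12864208  0.012     ]] (array([ 0.38641739, -0.12232247,  0.01752062]), np.float64(0.0013178032810127259))
bar edges [[0.552, -0.054, 0.149], [0.579, 0.082, 0.149], [0.578, -0.06, 0.149], [0.598, 0.066, 0.149]]
```

Emit:
move_arm(
  deltas="0.009 0 0.018 0 0 0 0.094; 0.019 0 0.036 0 0 0 0.094; 0.028 0 0.053 0 0 0 0.094; 0.036 0 0.068 0 0 0 0.094; 0.043 0 0.081 0 0 0 0.094; 0.049 0 0.092 0 0 0 0.094; 0.0516 0 0.097 0 0 0 0.094; 0.0516 0 0.097 0 0 0 0.094",
)

```text
t: 3.4
eef_pos: [0.4574, 0.0062, 0.0322]
orientation: [0.762, 0.6, -0.191, 0.15]
ft_force: [0.7, 0.6, 0.7]
opening: 1.0
finger_force: 0.0
```

Run:
```python
from h import *
st()
g=np.array([.4645,.008,.04])+np.array([.233,.972,0])*.007-np.array([.972,-.233,0])*.005
go(g,tool(-28,-.23),True)
```

```text
t 3.4 pos [0.4574 0.0062 0.0322] z [-0.112 -0.457 -0.882] q [ 0.14  0.65 -0.62  2.01  0.83  1.13 -1.26] F [0.7 0.6 0.7] op 1.0 ff 0.0
d [ 0.0055  0.0014 -0.0038] w [-0.0044  0.0015 -0.0066] -> tcp [0.4604 0.0123 0.0329]
```

Emit:
move_arm(
  deltas="0.006 0.001 -0.003 0 0 0 0.094; 0.006 0.001 -0.003 0 0 0 0.045; 0.006 0.001 -0.003 0 0 0 0.04; 0.006 0.001 -0.003 0 0 0 0.03; 0.006 0.001 -0.003 0 0 0 0.03; 0.006 0.001 -0.003 0 0 0 0.03; 0.006 0.001 -0.003 0 0 0 0.03; 0.006 0.001 -0.003 0 0 0 0.03",
)

```text
t: 4.2
eef_pos: [0.4603, 0.0124, 0.0325]
orientation: [0.763, 0.6, -0.191, 0.15]
ft_force: [1.6, 0.0, 0.7]
opening: 0.531
finger_force: 30.0
```

Run:
```python
from h import *
st()
```

```text
t 4.2 pos [0.4603 0.0124 0.0325] z [-0.111 -0.457 -0.882] q [ 0.13  0.65 -0.63  1.99  0.83  1.14 -1.26] F [1.6 0.  0.7] op 0.531 ff 29.997951686382294
```

Emit:
move_arm(
  deltas="-0.007 0 -0.013 0 0 0 0.03; -0.019 0 -0.035 0 0 0 0.03; -0.033 0 -0.062 0 0.05 0 0.03; -0.047 0 -0.088 0 0.15 0 0.03; -0.06 -0.003 -0.11 0 0.27 0 0.03; -0.068 -0.006 -0.13 0 0.4 0 0.03; -0.073 -0.01 -0.14 0 0.53 0 0.03; -0.075 -0.01 -0.14 0 0.66 0 0.03",
)

```text
t: 5.0
eef_pos: [0.4508, 0.0153, 0.1933]
orientation: [0.783, 0.617, 0.065, -0.049]
ft_force: [-0.4, 0.3, -3.5]
opening: 0.529
finger_force: 30.0
```

Run:
```python
from h import *
st()
```

```text
t 5.0 pos [0.4508 0.0153 0.1933] z [ 0.042  0.157 -0.987] q [ 0.86  0.2  -0.93  2.06  0.01  0.91 -0.3 ] F [-0.4  0.3 -3.5] op 0.529 ff 29.998446106910706
```

Emit:
move_arm(
  deltas="0 0 0 0 0.12 0 0.03; 0 0 0 0 0.24 0 0.03; 0 0 0 0 0.36 0 0.03; 0 0 0 0 0.48 0 0.03; 0 0 0 0 0.6 0 0.03; 0 0 0 0 0.72 0 0.03; 0 0 0 0 0.83 0 0.03; 0 0 0 0 0.911 0 0.03",
)

```text
t: 5.8
eef_pos: [0.4502, 0.0138, 0.1913]
orientation: [0.675, 0.53, 0.403, -0.317]
ft_force: [0.7, -0.3, -1.8]
opening: 0.528
finger_force: 30.0
```

Run:
```python
from h import *
st()
```

```text
t 5.8 pos [0.4502 0.0138 0.1913] z [ 0.208  0.855 -0.475] q [ 1.39  0.72 -1.07  2.12 -0.57  0.91  0.56] F [ 0.7 -0.3 -1.8] op 0.528 ff 29.99814122915268
```

Run:
```python
from h import *
I=r.snapshot('scene')[:,:,::-1]; cv2.imwrite('pics/s2.png',I); cv2.imwrite('pics/s2c.png',cv2.resize(I[110:300,220:440],None,fx=3.6,fy=3.1,interpolation=cv2.INTER_CUBIC))
cv2.imwrite('pics/t2.png',r.snapshot('top')[:,:,::-1])
```

```text
(no output)
```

View pics/s2c.png

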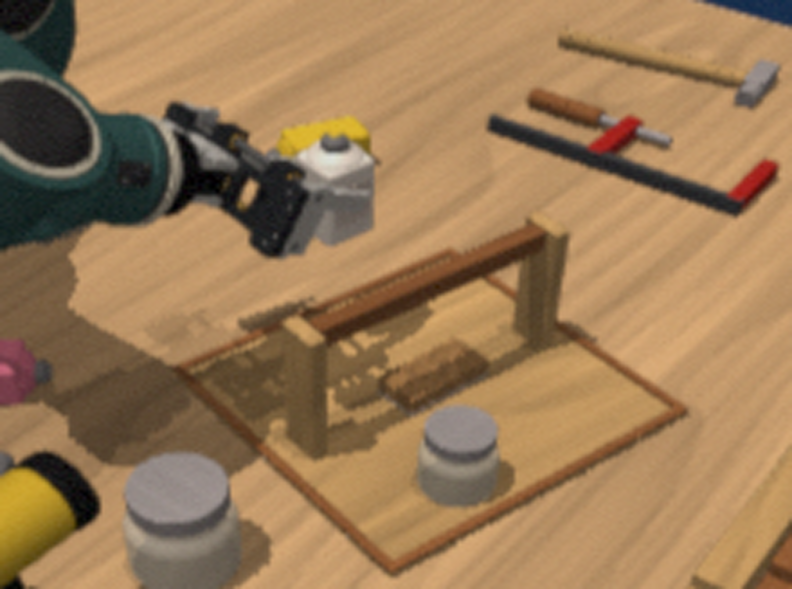

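The bottle hangs upright in the grip with its cap at crop (335,143), clear of the handle. Now I plan the placing.

Run:
```python
from h import *
yw=TY-.14;Q=tool(61.9,yw); b=tray(-.113,.04,0); h=np.array([-np.sin(yw),np.cos(yw),0])
g=b-.007*h
go(g+[0,0,.13],Q,True); p=go(g+[0,0,.075],Q,True)
print('down in tool',Q.inv().apply([0,0,-1]))
```

```text
d [-0.0349  0.0118  0.0704] w [-0.1275  0.0048  0.0647] -> tcp [0.472  0.0551 0.1262]
d [-0.0833  0.012   0.0966] w [-0.1275  0.0048  0.0647] -> tcp [0.472  0.0551 0.0712]
down in tool [-8.82126866e-01  1.11022302e-16  4.71011881e-01]
```

Emit:
move_arm(
  deltas="-0.003 0.001 0.006 -0.02 0 0.01 0.03; -0.009 0.003 0.018 -0.04 0 0.02 0.03; -0.016 0.006 0.033 -0.06 0 0.03 0.03; -0.023 0.008 0.048 -0.08 0.002 0.04 0.03; -0.03 0.01 0.06 -0.1 0.004 0.05 0.03; -0.034 0.012 0.068 -0.12 0.005 0.06 0.03; -0.035 0.012 0.07 -0.1275 0.005 0.065 0.03; -0.035 0.012 0.07 -0.1275 0.005 0.065 0.03",
)

```text
t: 6.7
eef_pos: [0.4721, 0.0556, 0.1271]
orientation: [0.711, 0.483, 0.424, -0.286]
ft_force: [0.1, -0.3, -0.8]
opening: 0.53
finger_force: 30.0
```

Run:
```python
from h import *
st()
yw=TY-.14;Q=tool(61.9,yw); b=tray(-.113,.04,0); h=np.array([-np.sin(yw),np.cos(yw),0])
g=b-.007*h
go(g+[0,0,.068],Q,True);
```

```text
t 6.7 pos [0.4721 0.0556 0.1271] z [ 0.327  0.816 -0.476] q [ 1.32  0.87 -1.06  2.22 -0.66  0.58  0.65] F [ 0.1 -0.3 -0.8] op 0.53 ff 29.997830092906952
d [-0.0556 -0.0001  0.0295] w [-0.0017  0.0057  0.0044] -> tcp [0.472  0.0551 0.0642]
```

Emit:
move_arm(
  deltas="-0.005 0 0.0025 0 0 0 0.03; -0.013 0 0.007 0 0 0 0.03; -0.022 0 0.0115 0 0.002 0 0.03; -0.031 0 0.0165 0 0.004 0 0.03; -0.039 0 0.021 0 0.006 0 0.03; -0.047 0 0.025 0 0.006 0 0.03; -0.053 0 0.028 0 0.006 0 0.03; -0.055 0 0.029 0 0.006 0 0.03",
)

```text
t: 7.5
eef_pos: [0.4719, 0.0549, 0.0638]
orientation: [0.71, 0.481, 0.427, -0.288]
ft_force: [0.2, -0.5, -2.0]
opening: 0.531
finger_force: 30.0
```

Run:
```python
from h import *
st()
I=r.snapshot('scene')[:,:,::-1]; cv2.imwrite('pics/s3c.png',cv2.resize(I[130:300,250:420],None,fx=4,fy=3.5,interpolation=cv2.INTER_CUBIC));cv2.imwrite('pics/s3.png',I)
```

```text
t 7.5 pos [0.4719 0.0549 0.0638] z [ 0.329  0.82  -0.469] q [ 1.28  1.02 -0.98  2.21 -0.62  0.49  0.73] F [ 0.2 -0.5 -2. ] op 0.531 ff 29.99792128801346
```

View pics/s3c.png

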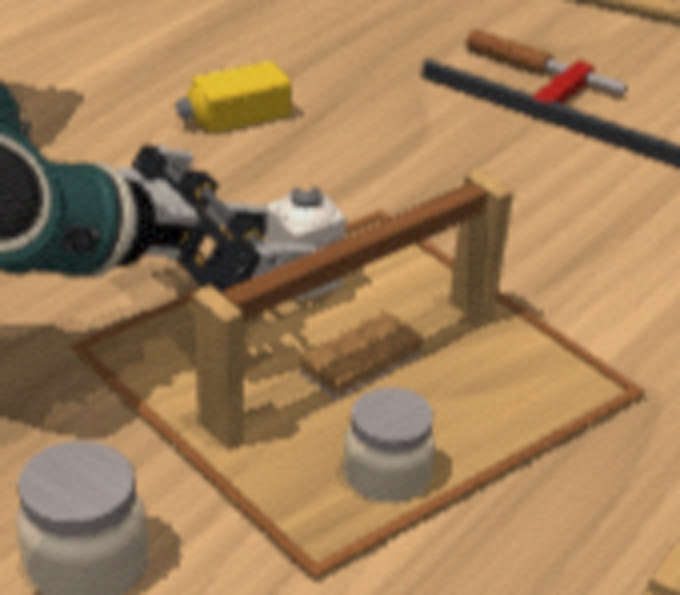

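The bottle is upright just above the tray floor, with its cap at crop (306,192) and the handle clear. I lower it gently.

Emit:
move_arm(
  deltas="-0.0015 0 0.0008 0 0 0 0.03; -0.003 0 0.0016 0 0 0 0.03; -0.0045 0 0.0024 0 0 0 0.03; -0.005 0 0.0027 0 0 0 0.03; -0.0055 0 0.003 0 0 0 0.03; -0.006 0 0.0033 0 0 0 0.03; -0.006 0 0.0033 0 0 0 0.03; -0.006 0 0.0033 0 0 0 0.03",
)

```text
t: 8.35
eef_pos: [0.4725, 0.055, 0.0592]
orientation: [0.709, 0.481, 0.428, -0.289]
ft_force: [-10.3, -15.0, 29.2]
opening: 0.529
finger_force: 30.0
```

Emit:
move_arm(
  deltas="0.0008 0 -0.0004 0 0 0 0.03; 0.0016 0 -0.0008 0 0 0 0.03; 0.0016 0 -0.0008 0 0 0 0.03; 0.0016 0 -0.0008 0 0 0 0.03; 0.0016 0 -0.0008 0 0 0 0.094; 0.0016 0 -0.0008 0 0 0 0.094; 0.0016 0 -0.0008 0 0 0 0.094; 0.0016 0 -0.0008 0 0 0 0.094",
)

```text
t: 9.15
eef_pos: [0.4721, 0.055, 0.0593]
orientation: [0.709, 0.481, 0.427, -0.288]
ft_force: [0.3, 0.6, -0.8]
opening: 0.83
finger_force: 0.0
```

Run:
```python
from h import *
st()
I=r.snapshot('wrist')[:,:,::-1]; cv2.imwrite('pics/w4.png',I)
```

```text
t 9.15 pos [0.4721 0.055  0.0593] z [ 0.329  0.82  -0.469] q [ 1.28  1.03 -0.98  2.21 -0.62  0.49  0.74] F [ 0.3  0.6 -0.8] op 0.83 ff 0.0
```

View pics/w4.png

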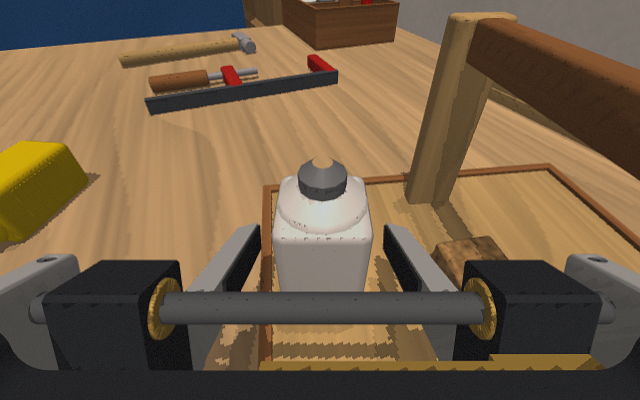

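The bottle stands released, with its cap at (322,178) and both fingers clear of it. I back out along the tool axis.

Emit:
move_arm(
  deltas="0 0 -0.006 0 0 0 0.094; 0 0 -0.02 0 0 0 0.094; 0 0 -0.04 0 0 0 0.094; 0 0 -0.06 0 0 0 0.094; 0 0 -0.08 0 0 0 0.094; 0.02 0 -0.1 0 0 0 0.094; 0.055 0 -0.115 0 0 0 0.094; 0.095 0 -0.125 0 0 0 0.094",
)

```text
t: 10.0
eef_pos: [0.4472, -0.0068, 0.203]
orientation: [0.71, 0.48, 0.427, -0.288]
ft_force: [0.8, 0.2, 1.5]
opening: 0.999
finger_force: 0.0
```

Run:
```python
from h import *
st()
I=r.snapshot('top')[:,:,::-1];cv2.imwrite('pics/t5.png',I)
go(tray(-.06,-.03,.33),tool(0,TY))
```

```text
t 10.0 pos [ 0.4472 -0.0068  0.203 ] z [ 0.33   0.819 -0.469] q [ 1.51  0.67 -1.1   2.18 -0.66  0.86  0.59] F [0.8 0.2 1.5] op 0.999 ff 0.0
d [ 0.1086  0.0625 -0.0557] w [ 0.0776 -1.079  -0.1194] -> tcp [ 0.5065 -0.0257  0.33  ]
```

Emit:
move_arm(
  deltas="0.03 0 -0.015 0 0 0 0.094; 0.06 0.005 -0.03 0.01 -0.13 -0.01 0.094; 0.085 0.015 -0.045 0.02 -0.27 -0.03 0.094; 0.1 0.03 -0.053 0.03 -0.41 -0.05 0.094; 0.108 0.045 -0.056 0.04 -0.55 -0.06 0.094; 0.108 0.06 -0.056 0.05 -0.69 -0.08 0.094; 0.108 0.0625 -0.056 0.06 -0.83 -0.09 0.094; 0.108 0.0625 -0.056 0.07 -0.97 -0.11 0.094",
)

```text
t: 10.85
eef_pos: [0.5063, -0.0289, 0.3248]
orientation: [0.791, 0.609, 0.05, -0.033]
ft_force: [-1.3, -1.1, -1.0]
opening: 0.996
finger_force: 0.0
```

Run:
```python
from h import *
st()
go(tray(-.04,-.03,.33),tool(0,TY))
```

```text
t 10.85 pos [ 0.5063 -0.0289  0.3248] z [ 0.039  0.113 -0.993] q [ 1.    0.21 -1.06  1.76  0.08  1.24 -0.33] F [-1.3 -1.1 -1. ] op 0.996 ff 0.0
d [ 0.0041  0.0195 -0.0045] w [ 0.0101 -0.1197 -0.0155] -> tcp [ 0.526  -0.0305  0.33  ]
```

Emit:
move_arm(
  deltas="0 0.005 0 0.005 -0.06 -0.008 0.094; 0.002 0.01 -0.002 0.01 -0.12 -0.016 0.094; 0.004 0.016 -0.004 0.01 -0.12 -0.016 0.094; 0.004 0.02 -0.005 0.01 -0.12 -0.016 0.094; 0.004 0.02 -0.005 0.01 -0.12 -0.016 0.094; 0.004 0.02 -0.005 0.01 -0.12 -0.016 0.094; 0.004 0.02 -0.005 0.01 -0.12 -0.016 0.094; 0.004 0.02 -0.005 0.01 -0.12 -0.016 0.094",
)

```text
t: 11.65
eef_pos: [0.5256, -0.0303, 0.3293]
orientation: [0.787, 0.617, 0.002, -0.003]
ft_force: [-0.2, 0.7, 1.3]
opening: 1.002
finger_force: 0.0
```

Run:
```python
from h import *
st()
I=r.snapshot('wrist')[:,:,::-1]; cv2.imwrite('pics/w5.png',I); np.save('w5.npy',r.calibration('wrist'),allow_pickle=True)
```

```text
t 11.65 pos [ 0.5256 -0.0303  0.3293] z [-0.001  0.007 -1.   ] q [ 0.86  0.28 -1.03  1.68  0.24  1.32 -0.45] F [-0.2  0.7  1.3] op 1.002 ff 0.0
```

View pics/w5.png

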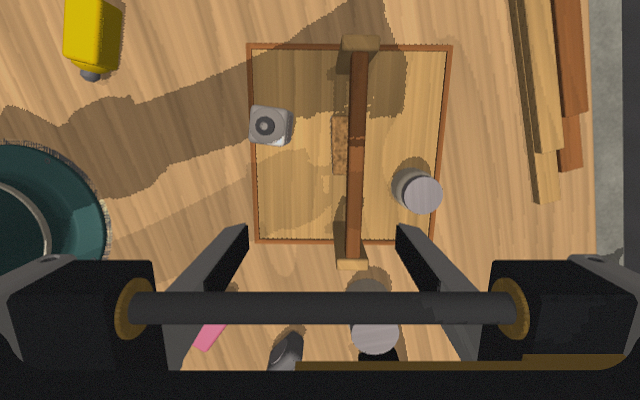

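The wrist view shows the bottle upright with its cap at (265,126), the jar at (422,195) and the cork block under the handle. The bar runs from (359,51) to (353,258).

Run:
```python
from h import *
a=np.load('w1.npy',allow_pickle=True).item();b=np.load('w5.npy',allow_pickle=True).item()
I=cv2.imread('pics/w5.png')
s=cv2.cvtColor(I,cv2.COLOR_BGR2HSV)
print('tri',tri(a,(441,58),b,(359,51)),tri(a,(449,49),b,(361,43)))
E=plane(b,[(359,51),(353.5,258)],.162);print('bar ends',E.round(4).tolist(),E.mean(0),np.linalg.norm(E[0]-E[1]),'yaw',-np.arctan2(*(E[0]-E[1])[:2]))
C=plane(b,[(249,44),(452,46),(430,243),(257,242)],.012);print('tray',C.mean(0),[np.linalg.norm(C[i]-C[i-1]).round(3) for i in range(4)])
M=C.mean(0)
d=(C[0]-C[3]+C[1]-C[2]);print('yaw',-np.arctan2(d[0],d[1]))
J=plane(b,[(422,195)],.083)[0];Bt=plane(b,[(265,126)],.12)[0]
Z=R.from_euler('z',TY).inv();print('jar',Z.apply(J-M),'bottle',Z.apply(Bt-M))
```

```text
tri (array([0.60158881, 0.10552413, 0.13814832]), np.float64(0.0018525586213624743)) (array([0.6022319 , 0.10928997, 0.15730363]), np.float64(0.002598453335376903))
bar ends [[0.5974, 0.1001, 0.162], [0.5418, -0.125, 0.162]] [ 0.56960965 -0.01243608  0.162     ] 0.23188015161073855 yaw -0.24181891988416931
tray [ 0.57111537 -0.0125079   0.012     ] [np.float64(0.315), np.float64(0.303), np.float64(0.314), np.float64(0.301)]
yaw -0.25855010886521224
jar [ 0.10289927 -0.0557315   0.071     ] bottle [-0.11012929  0.04000123  0.108     ]
```

Run:
```python
from h import *
go([.5696,-.0124,.148],tool(0,-.244),True)
```

```text
d [0.0265 0.0389 0.1894] w [-0.0025 -0.007   0.0024] -> tcp [ 0.5696 -0.0124  0.14  ]
```

Emit:
move_arm(
  deltas="0.006 0.009 0.01 0 -0.007 0.002 0.094; 0.018 0.027 0.03 -0.002 -0.007 0.002 0.094; 0.0265 0.039 0.06 -0.002 -0.007 0.002 0.094; 0.0265 0.039 0.095 -0.002 -0.007 0.002 0.094; 0.0265 0.039 0.13 -0.002 -0.007 0.002 0.094; 0.0265 0.039 0.16 -0.002 -0.007 0.002 0.094; 0.0265 0.039 0.18 -0.002 -0.007 0.002 0.094; 0.0265 0.039 0.189 -0.002 -0.007 0.002 0.094",
)

```text
t: 12.5
eef_pos: [0.5691, -0.0122, 0.1387]
orientation: [0.788, 0.616, -0.001, -0.001]
ft_force: [0.1, -0.1, 0.1]
opening: 0.998
finger_force: 0.0
```

Run:
```python
from h import *
st();go([.5696,-.0124,.148],tool(0,-.244),True)
```

```text
t 12.5 pos [ 0.5691 -0.0122  0.1387] z [-0.003  0.001 -1.   ] q [ 0.64  0.56 -0.89  1.8   0.51  1.02 -0.69] F [ 0.1 -0.1  0.1] op 0.998 ff 0.0
d [-0.0001  0.0006 -0.0013] w [-0.0027  0.0001  0.001 ] -> tcp [ 0.5696 -0.0124  0.14  ]
```

Emit:
move_arm(
  deltas="0 0 0 0 0 0 0.06; 0 0 0 0 0 0 0.04; 0 0 0 0 0 0 0.03; 0 0 0 0 0 0 0.022; 0 0 0 0 0 0 0.02; 0 0 0 0 0 0 0.018; 0 0 0 0 0 0 0.01; 0 0 0 0 0 0 0",
)

```text
t: 13.3
eef_pos: [0.5699, -0.0121, 0.1404]
orientation: [0.788, 0.616, -0.0, -0.0]
ft_force: [-0.7, 0.6, 0.1]
opening: 0.357
finger_force: 0.0
```

Emit:
move_arm(
  deltas="0 0 0 0 0 0 0; 0 0 0 0 0 0 0; 0 0 0 0 0 0 0; 0 0 0 0 0 0 0; 0 0 0 0 0 0 0; 0 0 0 0 0 0 0; 0 0 0 0 0 0 0; 0 0 0 0 0 0 0",
)

```text
t: 14.1
eef_pos: [0.5698, -0.0121, 0.1404]
orientation: [0.788, 0.616, -0.0, -0.0]
ft_force: [-0.9, 0.3, 0.2]
opening: 0.192
finger_force: 30.0
```

The opening is 18 mm with 30 N of grip, so the bar is held. I lift smoothly.

Emit:
move_arm(
  deltas="0 0 -0.001 0 0 0 0; 0 0 -0.003 0 0 0 0; 0 0 -0.006 0 0 0 0; 0 0 -0.01 0 0 0 0; 0 0 -0.014 0 0 0 0; 0 0 -0.018 0 0 0 0; 0 0 -0.021 0 0 0 0; 0 0 -0.022 0 0 0 0",
)

```text
t: 14.9
eef_pos: [0.57, -0.0121, 0.1628]
orientation: [0.788, 0.616, -0.0, -0.0]
ft_force: [-0.5, 0.5, -9.5]
opening: 0.187
finger_force: 30.0
```

Run:
```python
from h import *
st(); print(np.round(r.get_state()['moment'],2))
I=r.snapshot('scene')[:,:,::-1]; cv2.imwrite('pics/s6c.png',cv2.resize(I[110:300,230:430],None,fx=3.8,fy=3.1,interpolation=cv2.INTER_CUBIC))
```

```text
t 14.9 pos [ 0.57   -0.0121  0.1628] z [-0.  0. -1.] q [ 0.66  0.54 -0.91  1.78  0.48  1.06 -0.67] F [-0.5  0.5 -9.5] op 0.187 ff 29.98102515935898
[-0.07 -0.12 -0.06]
```

View pics/s6c.png

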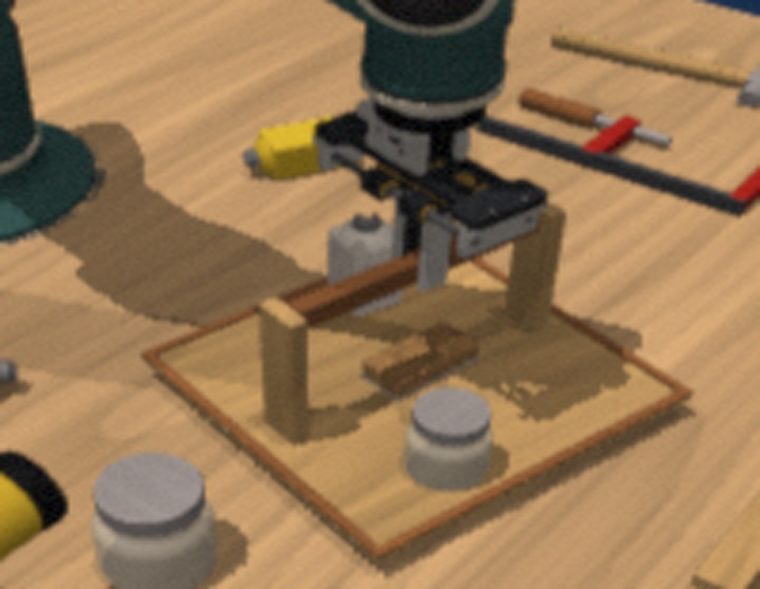

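The tray is off the bench and level, with the bottle (crop 365,250), jar (448,440) and block all on it. I raise it another 80 mm.

Emit:
move_arm(
  deltas="0 0 -0.002 0 0 0 0; 0 0 -0.006 0 0 0 0; 0 0 -0.012 0 0 0 0; 0 0 -0.019 0 0 0 0; 0 0 -0.026 0 0 0 0; 0 0 -0.032 0 0 0 0; 0 0 -0.037 0 0 0 0; 0 0 -0.04 0 0 0 0",
)

```text
t: 15.75
eef_pos: [0.57, -0.0121, 0.2029]
orientation: [0.788, 0.616, -0.0, -0.0]
ft_force: [-0.8, 0.2, -8.9]
opening: 0.188
finger_force: 30.0
```

Emit:
move_arm(
  deltas="0 0 -0.002 0 0 0 0; 0 0 -0.006 0 0 0 0; 0 0 -0.012 0 0 0 0; 0 0 -0.019 0 0 0 0; 0 0 -0.026 0 0 0 0; 0 0 -0.032 0 0 0 0; 0 0 -0.037 0 0 0 0; 0 0 -0.04 0 0 0 0",
)

```text
t: 16.55
eef_pos: [0.57, -0.0121, 0.2429]
orientation: [0.788, 0.616, -0.0, -0.0]
ft_force: [-0.2, -0.1, -9.7]
opening: 0.19
finger_force: 30.0
```

Emit:
move_arm(
  deltas="0 0 0 0 0 0 0; 0 0 0 0 0 0 0; 0 0 0 0 0 0 0; 0 0 0 0 0 0 0; 0 0 0 0 0 0 0; 0 0 0 0 0 0 0; 0 0 0 0 0 0 0; 0 0 0 0 0 0 0",
)

```text
t: 17.35
eef_pos: [0.5699, -0.0121, 0.2423]
orientation: [0.788, 0.616, -0.0, -0.0]
ft_force: [-0.5, -0.5, -9.3]
opening: 0.19
finger_force: 30.0
```

Run:
```python
from h import *
st()
I=r.snapshot('scene')[:,:,::-1]; cv2.imwrite('pics/s7c.png',cv2.resize(I[90:290,230:430],None,fx=3.8,fy=3,interpolation=cv2.INTER_CUBIC))
```

```text
t 17.35 pos [ 0.5699 -0.0121  0.2423] z [-0.001  0.    -1.   ] q [ 0.7   0.45 -0.97  1.7   0.39  1.2  -0.6 ] F [-0.5 -0.5 -9.3] op 0.19 ff 29.981792271137238
```

View pics/s7c.png

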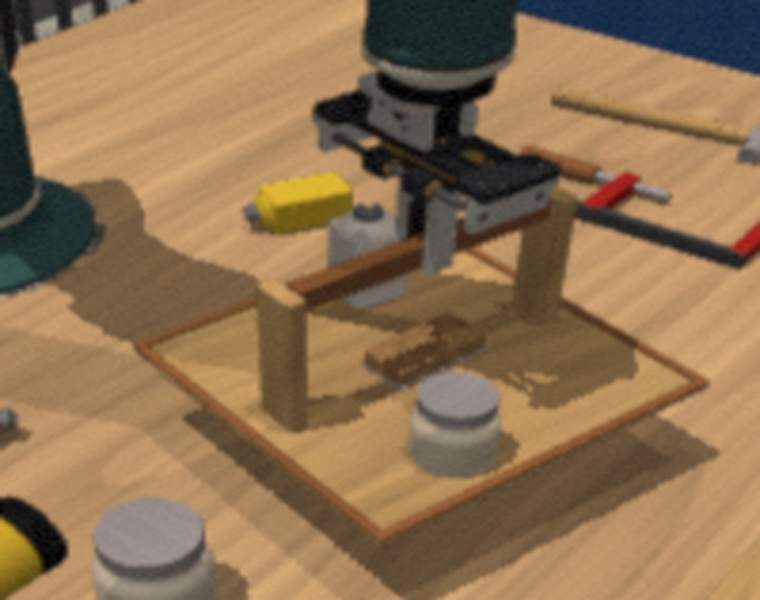

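The tray is level, about 10 cm up, with the bottle (crop 368,255), jar (455,425) and block (425,350) in place. I hand in.

```bash
python3 -c "
from workcell import r
print(r.job_done())"
```

```text
the job is handed in; nothing more can be done
None
```

I stood the bottle up on the tray, then lifted the tray by its handle about 10 cm and held it level with the bottle, jar and block all on it; I handed it in at about 17.4 s, but no verdict was returned.

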